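Lay the cutting guide square on the half cheese

ROBOT

A 7-joint arm with a two-finger parallel gripper is mounted at the origin on the work surface. World frame = base frame: x ahead of the robot, y to its left, z up, the work surface at z = 0. Lengths are in m, angles in rad, forces in N, time in s.
With the tool pointing down it reaches from about 0.4 to 0.85 m from the base axis. Payload 4.5 kg.
Tool frame: the origin (TCP) lies at the very end of the fingers, on their centre line; the grasp point (between the pads) lies 19 mm behind it; z points along the fingers, y is the line along which they close (so a half turn about z gives the same grasp; the last joint's range is limited). The gripper opens to 88 mm and grips with 3 to 60 N. Pads are 18 mm wide; open, the fingers measure 123 mm over their backs; the gripper's body (75 mm by 187 mm) begins 45 mm behind the grasp point.
Start: joints at [-1.243, 0.689, -0.195, 1.565, 0.157, 0.902, -0.215], TCP at [0.181, 0.598, 0.239] pointing down, gripper open.
Joint ranges: [-3.01, 3.01], [-0.46, 2.08], [-1.47, 1.51], [0.13, 2.56], [-1, 4.14], [0.04, 2.09], [-2.66, 2.66]. Speed limits (rad/s): [2.57, 2.57, 3.14, 3.14, 3.14, 3.14, 3.14].

INTERFACE

Orientations are given as a unit quaternion [x, y, z, w].
In Python, from plant import r, eyes, nets gives the robot as it stands.
- The arm moves only by the shell command python3 -m pendant 'ROWS' [FORCE]. ROWS is JSON, a list of rows, each an object of numbers: "claw": the opening, from 0 (shut) to 1 (fully open); "dx", "dy", "dz": the shift along the world's x, y, z in mm; "twist": the turn about the world's z in rad. In form: [{"claw": .., "dx": .., "dy": .., "dz": .., "twist": ..}, ...]. A call has 1 to 8 rows; each row is the pose to reach, as a shift and turn from the pose commanded when the call began; what a row does not reach only later rows make up. A row lasts 1/10 s, in which the tool goes at most 50 mm and 8.59 degrees, less where a joint would pass 70% of its speed; a pose out of reach is approached as far as the arm can. A call with a gripper value outside its range is refused whole. The fingers move at their own pace and stop on an object; FORCE is the grip in N (left out, the last holds). Time passes only in rows, so rows that repeat a pose let the fingers close. It gives the time, the measured TCP pose, the force, the opening and the grip force at its end, in the units of the state.
- r.get_state(): the state, without advancing time (a new reading comes with each control period).
- eyes.snapshot(name): name is "side" or "top"; returns (picture, depth): 480x640x3 uint8, blue, green, red; 480x640 float32, m along the optical axis (not along the pixel's ray), 0 where there is no reading.
- eyes.camera_info(name): a dict with "K" (3x3 intrinsics, pixels), "world_to_cam" (4x4, takes a point from world to camera coordinates). Camera axes: x right, y down, z forward; pixel columns grow to the right and rows downward; lengths in m; the calibration is good to about 2 mm. A picture is of the moment at which its call begins. camera_info takes no time and is no camera call.
- r.finish_job(): hands the job in; it is judged then, once.
Trained networks look in the newest picture that a camera, given by its name, has taken for a name from the list of things; names that differ only in an ending like _2 or _b are one class to them, and where a whole thing is asked for, a point or a joint stands for the part that bears it (a point fixed in the world has none). Each returns a list of dicts, best first, with "confidence" (0 to 1); they miss things now and then, are a little off and sometimes report something else, mostly with a low value. They report only what shows in the picture. A call takes as long as a camera call.
- nets.spot_in(camera, query): "box" ([left, top, width, height] as shares, 0 to 1, of the picture: columns of its width, rows of its height, round what is visible of it).
- nets.place_of(camera, query): "position" ([column, row] as shares, 0 to 1, of the picture: columns of its width, rows of its height: a listed point, or the origin of a listed thing).
The state is a dict: "clock": time; "q": joint angles; "qd": joint speeds; "joint_torque": joint torques, N m; "tool_pos": TCP position; "eef_rot": TCP orientation; "contact_force": force on the tool from outside, world axes, zero at the start; "moment": the same for the moment, N m; "opening": opening from 0.0 (shut) to 1.0 (fully open); "finger_force": force on a finger pad.
Only numpy, scipy, OpenCV 4.12 (cv2) and the standard library are available. Lean on these libraries where they do the work, as an engineer would, in place of code of your own. Each camera call takes 0.05 s, during which the arm holds its last target. There are 200 camera calls.

TASK

Take the red-handled steel cutting guide off its sloped rest and set it down on top of the half cheese, without dropping it, so that its plate lies flat on the cheese and its fence hangs down flush along the whole cut face, centred along the cut. Let go of it there, and leave the oil bottle, the honey jar and the bowl where they stand.

Things in the scene. Friction and masses are not known exactly. Their poses are not given: they have to be found in the camera images.
- guide: Loose steel cutting guide, an L-shaped square, about 0.3 kg. Origin: inner corner where plate underside meets fence, mid-length. y along its length, x outward through the fence, z up. Plate 160 mm long (y), x -68 to +6, z 0 to 4 mm. Fence (lip) along the whole length, x 0 to 6, z -24 to 0 mm. At the start it slopes 35 degrees on the rest, fence hooked over the rest's high edge.
- guide_grip (a point): Middle of the guide's red handle, guide frame (-32, 0, 20) mm, axes as the guide. The handle is an upright bar 18 mm thick (x; pinch it across this), 100 mm long (y), from z = 4 to 36 mm in the guide frame, edges rounded 3 mm.
- guide_end_l (a point): Point on the inner face of the guide's fence (the face that goes against the cheese), 2 mm from its +y end: guide frame (0, 78, -12) mm.
- guide_end_r (a point): The same at the -y end: guide frame (0, -78, -12) mm.
- rest: Fixed wooden rest. Origin on the counter below the high edge of its sloped board, z up. Board 62 mm up the slope, 130 mm wide (y), 22 mm thick; its top falls at 35 degrees from 120 mm high at x = 0 (where the guide's origin starts) towards -x, the robot's side, to 84 mm at x = -51 mm. Foot 140 x 150 mm.
- rest_rail (a point): Middle of a fixed steel rail (10 mm round bar, 132 mm long along y) above and behind the rest: x = +70, z = 250 mm in the rest's frame, on two posts at x = +55, y = +-66 mm. It stands in the way of a gripper coming straight down on the handle: come square to the slope.
- cheese_edge (a point): Middle of the top edge of the half cheese's flat cut face, 90 mm above the counter. x points straight out of the cut face (away from the cheese, roughly away from the robot), y along the cut, z up. A guide laid perfectly has its origin and axes here.
- cheese: Half wheel of cheese fixed on a wooden board fixed to the counter. Origin on the counter below the middle of the cut face, axes as cheese_edge. Board x -150 to +70, 280 mm wide, 20 mm thick. Half wheel: radius 100 mm (x -100 to 0, cut face 200 mm long), 70 mm high, flat top at 90 mm. Cut face cream, rind golden, white and green label on top.
- oil: bystander: green oil bottle, 64 mm diameter, 190 mm tall, origin under its centre
- honey: bystander: amber jar with brass lid, 70 mm diameter, 85 mm tall, origin under its centre
- bowl: bystander: terracotta bowl, 110 mm across, 50 mm tall, origin under its centre

How it is judged:
On the way, in this order (a step that is already met when the one before it is completed fails the run):
1. the guide is lifted clear of its rest in the gripper (contact force between the fingers and guide above 0.5 N and contact force between guide and rest below 0.05 N and distance of guide from where it was at the start of the episode above 0.04 m), for 0.1 s.
2. the guide is set down flat on top of the cheese while the gripper still holds it (contact force between the fingers and guide above 0.5 N and contact force between guide and cheese above 0.3 N and z of guide in the frame of cheese_edge between -0.004 and 0.005 m and angle between guide's own z axis and vertical below 0.07 rad), for 0.1 s.
At the end, for the whole second after the job is handed in: The guide lies released and at rest on the cheese's flat top: plate level within 4 degrees and 5 mm of the top, the fence's inner face within 3 mm of the cut face at both ends, the guide's middle within 18 mm of the middle of the cut (x of guide_end_l in the frame of cheese_edge between -0.004 and 0.003 m and x of guide_end_r in the frame of cheese_edge between -0.004 and 0.003 m and y of guide in the frame of cheese_edge between -0.018 and 0.018 m and z of guide in the frame of cheese_edge between -0.004 and 0.005 m and angle between guide's own z axis and vertical below 0.07 rad and contact force between guide and cheese above 0.3 N and linear speed of guide below 0.02 m/s and angular speed of guide below 0.1 rad/s); the robot touches nothing.
It fails at once if the oil bottle is shoved more than 30 mm or tipped (distance of oil from where it was at the start of the episode above 0.03 m or angle between oil's own z axis and vertical above 0.4 rad).
It fails at once if the honey jar is shoved more than 30 mm or tipped (distance of honey from where it was at the start of the episode above 0.03 m or angle between honey's own z axis and vertical above 0.4 rad).
It fails at once if the bowl is shoved more than 30 mm or tipped (distance of bowl from where it was at the start of the episode above 0.03 m or angle between bowl's own z axis and vertical above 0.4 rad).
It also fails if it takes over 48 s, if anything falls off the work surface, if the arm or the gripper's body presses on something with over 40 N, if the wrist force passes 120 N, or if a joint passes its speed limit or range.

## Working session

There is one attempt and no reset: what is moved stays moved. The work goes in short steps, Python scripts to look and compute and a shell command to move; the robot and the scene stay as the last step left them, time stands still between calls to the robot, and variables do not carry over. Pictures are saved under pics/ and viewed, at most 10 in all, crops included, and the job is handed in when it is done.

```bash
mkdir -p pics; ls; cat > h.py <<'E'
import numpy as np, cv2
from plant import r, eyes, nets
def cam(n):
    i=eyes.camera_info(n); return np.array(i["K"]),np.array(i["world_to_cam"])
def proj(n,p):
    K,T=cam(n); c=T[:3,:3]@np.array(p)+T[:3,3]; u=K@c; return u[:2]/u[2]
def ray_z(n,uv,z):
    K,T=cam(n); R=T[:3,:3]; o=-R.T@T[:3,3]; d=R.T@np.linalg.inv(K)@np.array([uv[0],uv[1],1.]); return o+d*(z-o[2])/d[2]
def cloud(n,depth):
    K,T=cam(n); v,u=np.mgrid[0:480,0:640]; c=np.stack([(u-K[0,2])/K[0,0]*depth,(v-K[1,2])/K[1,1]*depth,depth],-1)
    return (c-T[:3,3])@T[:3,:3]
E
python3 - <<'E'
from h import *
for n in("side","top"):
    im,d=eyes.snapshot(n); cv2.imwrite(f"pics/{n}0.png",im); np.save(f"{n}0.npy",d)
    K,T=cam(n); print(n,K.round(1).tolist(),"cam at",(-T[:3,:3].T@T[:3,3]).round(3),"fwd",T[2,:3].round(3))
    for q in("guide","guide_grip","guide_end_l","guide_end_r","rest","rest_rail","cheese_edge","cheese","oil","honey","bowl"):
        print(q,[(round(x["confidence"],2),(np.array(x["position"])*[640,480]).round(1).tolist()) for x in nets.place_of(n,q)[:2]])
print(r.get_state())
E
```

```text
pics
side [[558.4, 0.0, 315.4], [0.0, 558.4, 239.5], [0.0, 0.0, 1.0]] cam at [0.585 1.099 1.093] fwd [ 0.031 -0.768 -0.639]
guide [(0.81, [340.2, 211.2])]
guide_grip []
guide_end_l [(0.73, [337.0, 200.3]), (0.61, [337.7, 320.1])]
guide_end_r [(0.73, [337.0, 200.3]), (0.61, [337.7, 320.1])]
rest [(0.97, [335.7, 240.3]), (0.25, [336.1, 343.9])]
rest_rail [(0.8, [313.3, 176.0]), (0.66, [353.9, 213.6])]
cheese_edge [(0.63, [336.2, 319.2]), (0.32, [335.2, 345.6])]
cheese [(0.7, [332.5, 343.8])]
oil [(0.66, [257.5, 298.8])]
honey [(0.55, [359.2, 196.3])]
bowl [(0.6, [365.8, 455.0])]
top [[478.4, 0.0, 322.2], [0.0, 478.4, 231.9], [0.0, 0.0, 1.0]] cam at [0.453 0.003 1.327] fwd [ 0.155 -0.022 -0.988]
guide [(0.66, [389.9, 261.5])]
guide_grip [(0.62, [388.4, 275.5])]
guide_end_l [(0.92, [363.6, 260.3]), (0.6, [419.4, 257.5])]
guide_end_r [(0.92, [363.6, 260.3]), (0.6, [419.4, 257.5])]
rest [(0.75, [381.5, 265.9])]
rest_rail [(0.56, [396.0, 228.7]), (0.36, [133.8, 288.7])]
cheese_edge [(0.7, [240.8, 259.0])]
cheese [(0.7, [239.7, 263.1])]
oil [(0.95, [300.8, 187.7])]
honey [(0.78, [476.3, 295.4])]
bowl [(0.64, [134.0, 287.8])]
{'clock': 1.2, 'q': array([-1.2432214 ,  0.68909477, -0.19460843,  1.5653404 ,  0.15730867,
        0.9025134 , -0.21510476]), 'qd': array([-0.00105026, -0.00023508, -0.00194576,  0.0011053 , -0.00144174,
       -0.00077615,  0.00041733]), 'joint_torque': array([-1.58073652e-05, -5.27508187e+01, -1.26718841e+00, -1.53745222e+01,
       -5.18398185e-02, -6.72736187e-04,  4.28791475e-05]), 'tool_pos': array([0.18095425, 0.59822877, 0.23873539]), 'eef_rot': array([1.46342788e-01, 9.89233940e-01, 1.48244002e-05, 8.86050542e-07]), 'contact_force': array([-0.71835679,  0.41359594,  0.0377573 ]), 'moment': array([-0.01150566, -0.03262345, -0.01922857]), 'finger_force': 0.0, 'opening': 1.0007673217490736}
```

View pics/side0.png

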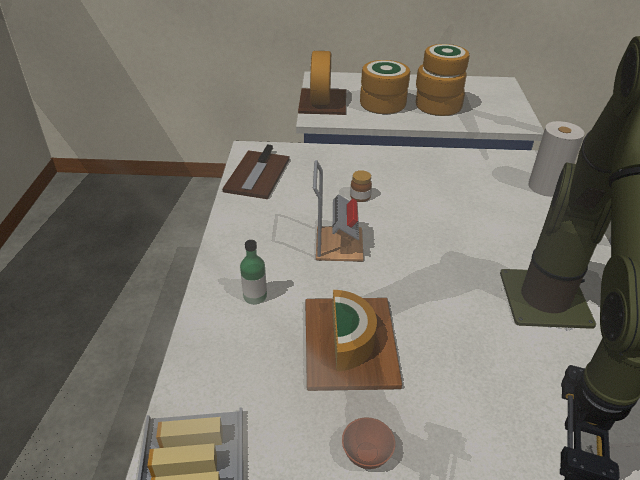

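View pics/top0.png

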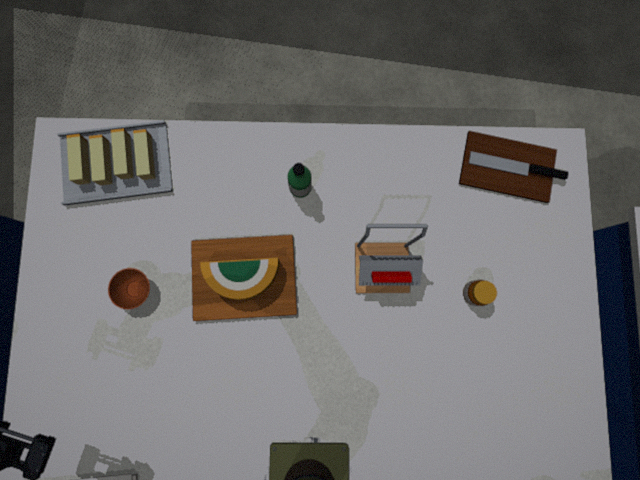

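Side view: rest with guide at about (343,215), rail in front at (318,180); half cheese at (350,330), oil (253,275), bowl (368,442). Top view: red handle at (391,277), rail at (393,227), cheese at (240,270) with its flat edge on the far side, row ~260. I'll measure the poses from the depth images.

```bash
cat > m.py <<'E'
from h import *
im=cv2.imread("pics/top0.png"); d=np.load("top0.npy"); P=cloud("top",d)
sd=cv2.imread("pics/side0.png"); ds=np.load("side0.npy"); S=cloud("side",ds)
def reg(P,im,m,name):
    p=P[m]; print(name,len(p),"mean",p.mean(0).round(4),"med z",np.median(p[:,2]).round(4),"min",p.min(0).round(3),"max",p.max(0).round(3)); return p
def red(i):
    b,g,r_=[i[...,k].astype(int) for k in range(3)]; return (r_>110)&(g<60)&(b<60)
h=reg(P,im,red(im)&(d>0)&(P[...,2]>.08)&(P[...,1]<0),"handle top")
h2=reg(S,sd,red(sd)&(ds>0)&(S[...,2]>.08),"handle side")
rr=cv2.minAreaRect(h[:,:2].astype(np.float32)*1000); print("handle rect",rr)
# cheese top plane
for n,C,Q in(("top",P,d),("side",S,ds)):
    m=(Q>0)&(C[...,2]>.082)&(C[...,2]<.098)&(abs(C[...,1]-.17)<.15)&(C[...,0]>.35)&(C[...,0]<.65)
    if n=="top": U,V=np.where(m)
    p=reg(C,None,m,"cheese "+n)
    # far-edge line: max x in y bins
    yb=np.arange(p[:,1].min()+.012,p[:,1].max()-.012,.006)
    e=np.array([[y,p[abs(p[:,1]-y)<.003][:,0].max()] for y in yb if (abs(p[:,1]-y)<.003).any()])
    k=np.polyfit(e[:,0],e[:,1],1); k2=np.polyfit(e[:,0][abs(np.polyval(k,e[:,0])-e[:,1])<.004],e[:,1][abs(np.polyval(k,e[:,0])-e[:,1])<.004],1)
    print("edge slope,x at midy",k2,np.polyval(k2,p[:,1].mean()), "ymin/max",p[:,1].min(),p[:,1].max())
    for zlo,zhi,nm in((.235,.265,"rail"),):
        m=(Q>0)&(C[...,2]>zlo)&(C[...,2]<zhi)&(abs(C[...,1]+.15)<.15)&(C[...,0]>.4)&(C[...,0]<.75)
        p=reg(C,None,m,nm+n); print(cv2.minAreaRect(p[:,:2].astype(np.float32)*1000))
m=(d>0)&(P[...,2]>.08)&(P[...,2]<.16)&(abs(P[...,1]+.15)<.12)&(P[...,0]>.4)&(P[...,0]<.7)&~red(im)
p=reg(P,None,m,"plate"); print(cv2.minAreaRect(p[:,:2].astype(np.float32)*1000))
E
python3 m.py
```

```text
handle top 250 mean [ 0.5263 -0.1993  0.1324] med z 0.1327 min [ 0.519 -0.249  0.119] max [ 0.543 -0.152  0.141]
handle side 219 mean [ 0.534  -0.1923  0.1274] med z 0.1286 min [ 0.52  -0.25   0.111] max [ 0.547 -0.147  0.14 ]
handle rect ((530.8248291015625, -200.33575439453125), (23.527101516723633, 96.24427032470703), 0.7521446943283081)
cheese top 2389 mean [0.5299 0.1858 0.0911] med z 0.0912 min [0.473 0.091 0.082] max [0.58  0.288 0.098]
edge slope,x at midy [-0.06914733  0.58473761] 0.5718902361681107 ymin/max 0.09051302739943451 0.28815488459426736
railtop 279 mean [ 0.6378 -0.1918  0.253 ] med z 0.2543 min [ 0.625 -0.263  0.235] max [ 0.645 -0.122  0.26 ]
((635.489501953125, -192.5602264404297), (16.407163619995117, 140.96719360351562), 1.6913853883743286)
cheese side 2159 mean [0.5309 0.1941 0.091 ] med z 0.0911 min [0.474 0.09  0.082] max [0.58  0.29  0.098]
edge slope,x at midy [-0.07338869  0.58687365] 0.5726266574109921 ymin/max 0.08992048121166826 0.29048718527138245
railside 141 mean [ 0.6382 -0.1814  0.2521] med z 0.254 min [ 0.626 -0.261  0.235] max [ 0.646 -0.119  0.262]
((636.1339721679688, -190.07144165039062), (17.676803588867188, 141.7072296142578), 1.2135611772537231)
plate 1546 mean [ 0.5554 -0.1935  0.1136] med z 0.116 min [ 0.513 -0.27   0.082] max [ 0.629 -0.12   0.159]
((571.025146484375, -195.15219116210938), (114.82312774658203, 150.02490234375), 0.695757269859314)
```

```bash
cat >> m.py <<'E'
print("-----")
def line(p,nm):
    k=np.polyfit(p[:,1],p[:,0],1); print(nm,"yaw deg",-np.degrees(np.arctan(k[0])),"x at mid",np.polyval(k,(p[:,1].min()+p[:,1].max())/2),"mid y",(p[:,1].min()+p[:,1].max())/2)
for C,Q,i,n in((P,d,im,"top"),(S,ds,sd,"side")):
    m=(Q>0)&(C[...,2]>.245)&(C[...,2]<.265)&(abs(C[...,1]+.19)<.075)&(C[...,0]>.6)&(C[...,0]<.67); line(C[m],n+" rail")
    m=red(i)&(C[...,2]>.126)&(C[...,2]<.15)&(C[...,1]<0); line(C[m],n+" handle")
    # plate top edge (fence corner): gray, highest z
    m=(Q>0)&(C[...,2]>.118)&(C[...,2]<.135)&(abs(C[...,1]+.19)<.09)&(C[...,0]>.55)&(C[...,0]<.59); line(C[m],n+" fence edge")
    m=(Q>0)&(C[...,2]>.082)&(C[...,2]<.098)&(abs(C[...,1]-.17)<.15)&(C[...,0]>.35)&(C[...,0]<.65); p=C[m]
    a=np.radians(4.0); u=p[:,0]*np.cos(a)+p[:,1]*np.sin(a); v=-p[:,0]*np.sin(a)+p[:,1]*np.cos(a)
    cv=(np.percentile(v,.3)+np.percentile(v,99.7))/2; cu=np.percentile(u,99.5); print("cheese edge uv",cu,cv,np.ptp(v),"-> xy",cu*np.cos(a)-cv*np.sin(a),cu*np.sin(a)+cv*np.cos(a))
E
python3 m.py | sed '1,/-----/d'
```

```text
top rail yaw deg 0.9704260386833232 x at mid 0.6385249470504841 mid y -0.1924481511818269
top handle yaw deg 0.7930815797921426 x at mid 0.5258537095818081 mid y -0.20037428107655003
top fence edge yaw deg 0.8323429737633163 x at mid 0.5686817428189286 mid y -0.20016121139546084
cheese edge uv 0.5840910224821488 0.14831695215735477 0.1976406650786907 -> xy 0.5723221385287213 0.1886997895902387
side rail yaw deg 1.2288880935633741 x at mid 0.6394839414655197 mid y -0.1903753720711594
side handle yaw deg 0.5361284318911245 x at mid 0.5296172034704762 mid y -0.19786695816696237
side fence edge yaw deg 0.9466127643927489 x at mid 0.5693844804160159 mid y -0.19815565375309202
cheese edge uv 0.5853786222252592 0.15094804133750922 0.2002986545531401 -> xy 0.573423066240258 0.1914142879870616
```

```bash
R='{"claw":0.42,"dx":347,"dy":-797,"dz":70,"twist":-1.262}'; python3 -m pendant '[{"claw":0.42,"dx":347,"dy":-797,"dz":70,"twist":-1.262},{"claw":0.42,"dx":347,"dy":-797,"dz":70,"twist":-1.262},{"claw":0.42,"dx":347,"dy":-797,"dz":70,"twist":-1.262},{"claw":0.42,"dx":347,"dy":-797,"dz":70,"twist":-1.262},{"claw":0.42,"dx":347,"dy":-797,"dz":70,"twist":-1.262},{"claw":0.42,"dx":347,"dy":-797,"dz":70,"twist":-1.262},{"claw":0.42,"dx":347,"dy":-797,"dz":70,"twist":-1.262},{"claw":0.42,"dx":347,"dy":-797,"dz":70,"twist":-1.262}]' 20
```

```text
clock: 2.0
tool_pos: [0.3407, 0.2311, 0.2713]
eef_rot: [0.681, 0.732, 0.001, 0.0]
contact_force: [1.5, 1.1, 0.1]
opening: 0.418
finger_force: 0.0
```

```bash
python3 -m pendant '[{"claw":0.42,"dx":180,"dy":-415,"dz":35,"twist":-0.04},{"claw":0.42,"dx":180,"dy":-415,"dz":35,"twist":-0.04},{"claw":0.42,"dx":180,"dy":-415,"dz":35,"twist":-0.04},{"claw":0.42,"dx":180,"dy":-415,"dz":35,"twist":-0.04},{"claw":0.42,"dx":180,"dy":-415,"dz":35,"twist":-0.04},{"claw":0.42,"dx":180,"dy":-415,"dz":35,"twist":-0.04},{"claw":0.42,"dx":180,"dy":-415,"dz":35,"twist":-0.04},{"claw":0.42,"dx":180,"dy":-415,"dz":35,"twist":-0.04}]' 20; python3 -m pendant '[{"claw":0.42,"dx":0,"dy":0,"dz":0,"twist":0},{"claw":0.42,"dx":0,"dy":0,"dz":0,"twist":0}]'
```

```text
clock: 2.8
tool_pos: [0.4994, -0.1351, 0.3021]
eef_rot: [0.694, 0.72, 0.0, 0.0]
contact_force: [0.7, 0.9, 0.5]
opening: 0.421
finger_force: 0.0
clock: 3.0
tool_pos: [0.4988, -0.1343, 0.3016]
eef_rot: [0.695, 0.719, 0.0, 0.0]
contact_force: [-0.2, 0.7, -0.5]
opening: 0.419
finger_force: 0.0
```

```bash
python3 -m pendant '[{"claw":0.42,"dx":28,"dy":-65,"dz":0,"twist":-0.018},{"claw":0.42,"dx":28,"dy":-65,"dz":0,"twist":-0.018},{"claw":0.42,"dx":28,"dy":-65,"dz":-60,"twist":-0.018},{"claw":0.42,"dx":28,"dy":-65,"dz":-120,"twist":-0.018},{"claw":0.42,"dx":28,"dy":-65,"dz":-140,"twist":-0.018},{"claw":0.42,"dx":28,"dy":-65,"dz":-140,"twist":-0.018},{"claw":0.42,"dx":28,"dy":-65,"dz":-140,"twist":-0.018}]' 20; python3 - <<'E'
from h import *
im,d=eyes.snapshot("side"); cv2.imwrite("pics/s1.png",cv2.resize(im[100:280,240:440],None,fx=3.2,fy=3.2,interpolation=cv2.INTER_CUBIC))
E
```

```text
clock: 3.7
tool_pos: [0.527, -0.1967, 0.1622]
eef_rot: [0.7, 0.714, 0.0, -0.0]
contact_force: [0.8, -0.6, 0.4]
opening: 0.42
finger_force: 0.0
```

View pics/s1.png

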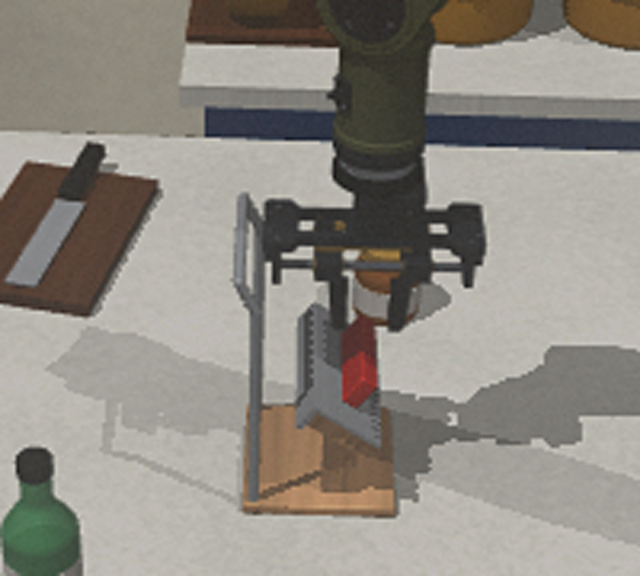

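The fingers (crop px 338 and 400, row 325) straddle the red handle (360,345), and the gripper body clears the rail (255) narrowly. I'll descend in two steps.

```bash
python3 -m pendant '[{"claw":0.42,"dx":0,"dy":-2,"dz":-20,"twist":0},{"claw":0.42,"dx":0,"dy":-2,"dz":-30,"twist":0},{"claw":0.40,"dx":0,"dy":-2,"dz":-36,"twist":0},{"claw":0.37,"dx":0,"dy":-2,"dz":-38,"twist":0},{"claw":0.37,"dx":0,"dy":-2,"dz":-38,"twist":0}]' 20;  python3 -m pendant '[{"claw":0.34,"dx":0,"dy":0,"dz":-1,"twist":0},{"claw":0.32,"dx":0,"dy":0,"dz":-2,"twist":0},{"claw":0.32,"dx":0,"dy":0,"dz":-3,"twist":0}]' 8
```

```text
clock: 4.25
tool_pos: [0.5271, -0.2001, 0.1242]
eef_rot: [0.7, 0.714, 0.0, 0.0]
contact_force: [0.2, -0.1, 0.3]
opening: 0.371
finger_force: 0.0
clock: 4.55
tool_pos: [0.527, -0.2002, 0.1209]
eef_rot: [0.7, 0.714, 0.0, 0.0]
contact_force: [0.1, 1.0, 0.3]
opening: 0.323
finger_force: 0.0
```

```bash
python3 -m pendant '[{"claw":0.28,"dx":0,"dy":0,"dz":0,"twist":0},{"claw":0.2,"dx":0,"dy":0,"dz":0,"twist":0},{"claw":0.0,"dx":0,"dy":0,"dz":0,"twist":0},{"claw":0.0,"dx":0,"dy":0,"dz":0,"twist":0}]' 8; python3 - <<'E'
from h import *
im,d=eyes.snapshot("side"); cv2.imwrite("pics/s2.png",cv2.resize(im[130:270,270:430],None,fx=4,fy=4,interpolation=cv2.INTER_CUBIC))
E
```

```text
clock: 4.95
tool_pos: [0.528, -0.2003, 0.1209]
eef_rot: [0.7, 0.714, 0.001, 0.001]
contact_force: [3.3, -0.7, -2.1]
opening: 0.28
finger_force: 6.7
```

View pics/s2.png

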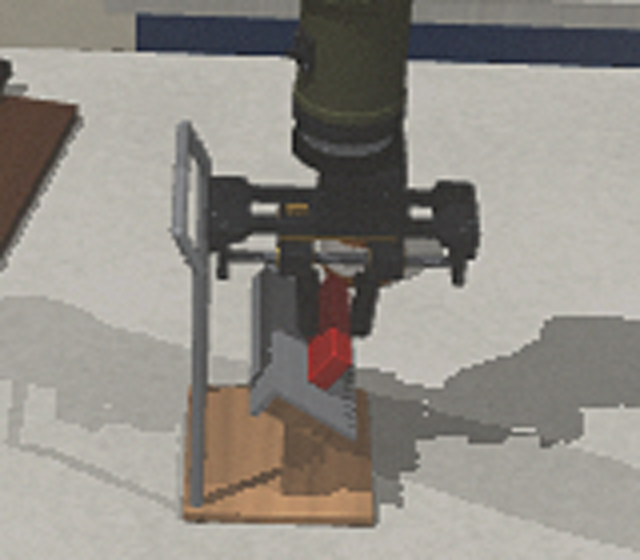

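```bash
python3 -m pendant '[{"claw":0.0,"dx":0,"dy":0,"dz":0,"twist":0},{"claw":0.0,"dx":0,"dy":0,"dz":0,"twist":0},{"claw":0.0,"dx":0,"dy":0,"dz":3,"twist":0},{"claw":0.0,"dx":0,"dy":0,"dz":6,"twist":0},{"claw":0.0,"dx":0,"dy":0,"dz":12,"twist":0},{"claw":0.0,"dx":0,"dy":0,"dz":20,"twist":0},{"claw":0.0,"dx":0,"dy":0,"dz":20,"twist":0}]' 40; python3 - <<'E'
from h import *
im,d=eyes.snapshot("side"); cv2.imwrite("pics/s3.png",cv2.resize(im[130:270,270:430],None,fx=4,fy=4,interpolation=cv2.INTER_CUBIC))
E
```

```text
clock: 5.7
tool_pos: [0.5254, -0.2003, 0.1414]
eef_rot: [0.701, 0.714, -0.001, -0.001]
contact_force: [-0.1, -0.0, -2.5]
opening: 0.231
finger_force: 35.7
```

View pics/s3.png

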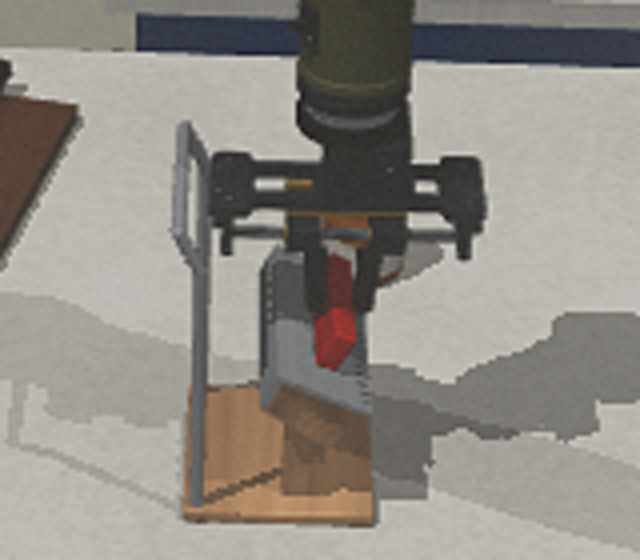

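The guide is held and has partly levelled itself in the pinch, with the tilt down to roughly 15–20° and the plate clear of the board (crop 270–370, row 390). I'll lift it, firm the grip and carry it over.

```bash
python3 -m pendant '[{"claw":0.0,"dx":0,"dy":0,"dz":20,"twist":0},{"claw":0.0,"dx":0,"dy":0,"dz":50,"twist":0},{"claw":0.0,"dx":0,"dy":0,"dz":80,"twist":0},{"claw":0.0,"dx":0,"dy":0,"dz":100,"twist":0},{"claw":0.0,"dx":0,"dy":0,"dz":100,"twist":0},{"claw":0.0,"dx":4,"dy":30,"dz":100,"twist":0.01},{"claw":0.0,"dx":6,"dy":70,"dz":100,"twist":0.02},{"claw":0.0,"dx":8,"dy":110,"dz":100,"twist":0.03}]' 60; python3 -m pendant '[{"claw":0.0,"dx":8,"dy":40,"dz":0,"twist":0.02},{"claw":0.0,"dx":12,"dy":80,"dz":0,"twist":0.02},{"claw":0.0,"dx":12,"dy":120,"dz":0,"twist":0.02},{"claw":0.0,"dx":12,"dy":160,"dz":0,"twist":0.02},{"claw":0.0,"dx":12,"dy":200,"dz":0,"twist":0.02},{"claw":0.0,"dx":12,"dy":240,"dz":0,"twist":0.02},{"claw":0.0,"dx":12,"dy":270,"dz":0,"twist":0.02},{"claw":0.0,"dx":12,"dy":278,"dz":0,"twist":0.02}]'; python3 -m pendant '[{"claw":0.0,"dx":0,"dy":0,"dz":-20,"twist":0},{"claw":0.0,"dx":0,"dy":0,"dz":-40,"twist":0},{"claw":0.0,"dx":0,"dy":0,"dz":-40,"twist":0},{"claw":0.0,"dx":0,"dy":0,"dz":-40,"twist":0}]';  python3 - <<'E'
from h import *
im,d=eyes.snapshot("side"); cv2.imwrite("pics/s4.png",cv2.resize(im[210:390,240:440],None,fx=3.2,fy=3.2,interpolation=cv2.INTER_CUBIC)); np.save("s4.npy",d); cv2.imwrite("s4f.png",im)
im,d=eyes.snapshot("top"); cv2.imwrite("t4f.png",im); np.save("t4.npy",d)
E
```

```text
clock: 6.55
tool_pos: [0.5331, -0.0893, 0.2389]
eef_rot: [0.69, 0.724, -0.001, -0.002]
contact_force: [0.8, 1.3, -2.7]
opening: 0.218
finger_force: 53.9
clock: 7.35
tool_pos: [0.5445, 0.1927, 0.2385]
eef_rot: [0.68, 0.733, -0.001, -0.002]
contact_force: [-0.6, 0.5, -1.8]
opening: 0.219
finger_force: 53.9
clock: 7.75
tool_pos: [0.5462, 0.1864, 0.2]
eef_rot: [0.683, 0.731, -0.001, -0.0]
contact_force: [0.8, -0.1, -2.0]
opening: 0.219
finger_force: 54.0
```

View pics/s4.png

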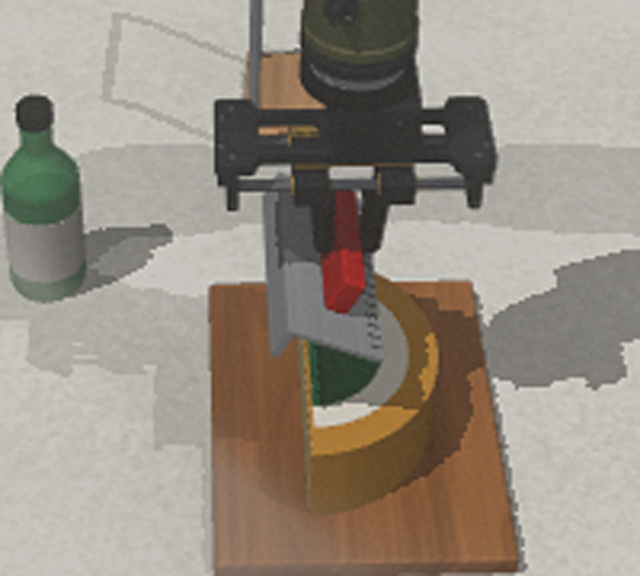

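The guide hangs over the cheese (plate end edge from crop 285,335 to 380,360) with its fence beyond the cut face, still tilted some 10–15°. I'll measure the profile.

```bash
cat > p.py <<'E'
from h import *
import sys
im=cv2.imread(sys.argv[1]); d=np.load(sys.argv[2]); S=cloud("side",d); zc=float(sys.argv[3])
a=np.radians(3.8); E0=np.array([.573,.190,.09])
q=S-E0; u=q[...,0]*np.cos(a)+q[...,1]*np.sin(a); v=-q[...,0]*np.sin(a)+q[...,1]*np.cos(a); w=q[...,2]
b,g,r_=[im[...,k].astype(int) for k in range(3)]
red=(r_>110)&(g<60)&(b<60)
gray=(abs(r_-g)<22)&(abs(g-b)<22)&(r_>70)
m=(d>0)&(w>zc-.06)&(w<zc+.04)&(abs(u+.03)<.09)&(abs(v)<.1)
G=m&gray; H=m&red
print("red n",H.sum(),"v range",v[H].min(),v[H].max(),"u",u[H].min(),u[H].max(),"w",w[H].max())
print("gray v range",np.percentile(v[G],[1,99]),"n",G.sum())
# plate: fit plane to gray points excluding fence
X=np.c_[u[G],v[G],w[G]]; X=X[(X[:,1]>-.0)]
best=None; rng=np.random.default_rng(0)
for _ in range(800):
    s=X[rng.choice(len(X),3,False)]; n=np.cross(s[1]-s[0],s[2]-s[0]); l=np.linalg.norm(n)
    if l<1e-7: continue
    n/=l
    if abs(n[2])<.7: continue
    I=abs((X-s[0])@n)<.0015
    if best is None or I.sum()>best.sum(): best=I
Y=X[best]; c=Y.mean(0); n=np.linalg.svd(Y-c)[2][2]; n*=np.sign(n[2])
print("plane inl",len(Y),"n",n.round(3),"tilt deg y",np.degrees(np.arctan2(-n[0],n[2])),"roll",np.degrees(np.arctan2(n[1],n[2])),"u range",Y[:,0].min(),Y[:,0].max(),"v",Y[:,1].min(),Y[:,1].max())
F=X[(X[:,0]>.0)]; print("umax by slice",[(round(t,3),F[abs(F[:,1]-t)<.01][:,0].max().round(4) if (abs(F[:,1]-t)<.01).any() else None) for t in(.02,.04,.06,.075)])
h=np.c_[u[H],v[H]]; k=np.polyfit(h[:,1],h[:,0],1); print("handle slope deg vs cheese",np.degrees(np.arctan(k[0])))
E
python3 p.py s4f.png s4.npy 0.09
```

```text
red n 205 v range 0.0048462634264829565 0.0506005419280585 u -0.03583403520511372 -0.009147770509844914 w 0.12717316739715154
gray v range [-0.07763983  0.07939699] n 1078
plane inl 385 n [-0.426 -0.003  0.905] tilt deg y 25.229054031384095 roll -0.1586091097020836 u range -0.04822935457710716 0.020284783663641347 v 0.0005445090451621636 0.07987848544975139
umax by slice [(0.02, np.float64(0.0305)), (0.04, np.float64(0.029)), (0.06, np.float64(0.0297)), (0.075, np.float64(0.0297))]
handle slope deg vs cheese -7.432376063064748
```

```bash
python3 -m pendant '[{"claw":0.0,"dx":0,"dy":0,"dz":-30,"twist":0},{"claw":0.0,"dx":0,"dy":0,"dz":-55,"twist":0},{"claw":0.0,"dx":0,"dy":0,"dz":-65,"twist":0},{"claw":0.0,"dx":0,"dy":0,"dz":-65,"twist":0}]' 40; python3 -m pendant '[{"claw":0.0,"dx":0,"dy":0,"dz":0,"twist":0},{"claw":0.0,"dx":0,"dy":0,"dz":-3,"twist":0},{"claw":0.0,"dx":0,"dy":0,"dz":-6,"twist":0},{"claw":0.0,"dx":0,"dy":0,"dz":-9,"twist":0},{"claw":0.0,"dx":0,"dy":0,"dz":-12,"twist":0},{"claw":0.0,"dx":0,"dy":0,"dz":-15,"twist":0},{"claw":0.0,"dx":0,"dy":0,"dz":-15,"twist":0}]' 12;  python3 - <<'E'
from h import *
im,d=eyes.snapshot("side"); cv2.imwrite("pics/s5.png",cv2.resize(im[210:390,240:440],None,fx=3.2,fy=3.2,interpolation=cv2.INTER_CUBIC)); np.save("s5.npy",d); cv2.imwrite("s5f.png",im)
E
python3 p.py s5f.png s5.npy 0.02
```

```text
clock: 8.25
tool_pos: [0.5464, 0.1875, 0.1352]
eef_rot: [0.682, 0.731, -0.001, -0.0]
contact_force: [0.6, -0.5, -1.7]
opening: 0.222
finger_force: 36.3
clock: 8.95
tool_pos: [0.5485, 0.188, 0.1211]
eef_rot: [0.682, 0.731, 0.001, 0.001]
contact_force: [1.8, 0.1, -0.7]
opening: 0.197
finger_force: 11.9
red n 134 v range 0.014087870620846729 0.05155743210889088 u -0.03157815621125392 -0.014188285963694834 w 0.04324894341698568
gray v range [-0.06380545  0.08003546] n 1158
plane inl 412 n [-0.079 -0.03   0.996] tilt deg y 4.530105113144511 roll -1.7082822300318805 u range -0.07391615868211647 0.015796723938377603 v 3.803589818774744e-05 0.08125926226376057
umax by slice [(0.02, np.float64(0.0171)), (0.04, np.float64(0.016)), (0.06, np.float64(0.0164)), (0.075, np.float64(0.0169))]
handle slope deg vs cheese 1.13662859807968
```

View pics/s5.png

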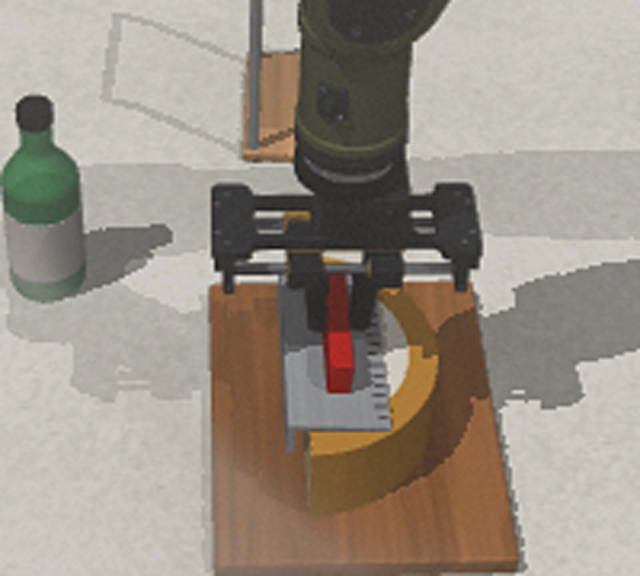

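The guide is now nearly level (4°), the plate just above the cheese, and the fence (crop 288, row 440) is about 10 mm out from the cut face (308). I'll lower it to contact.

```bash
python3 -m pendant '[{"claw":0.0,"dx":0,"dy":0,"dz":-3,"twist":0},{"claw":0.0,"dx":0,"dy":0,"dz":-6,"twist":0},{"claw":0.0,"dx":0,"dy":0,"dz":-9,"twist":0},{"claw":0.0,"dx":0,"dy":0,"dz":-10,"twist":0},{"claw":0.0,"dx":0,"dy":0,"dz":-10,"twist":0}]' 15;  python3 -m pendant '[{"claw":0.0,"dx":-2,"dy":0,"dz":-1,"twist":0},{"claw":0.0,"dx":-4,"dy":0,"dz":-1,"twist":0},{"claw":0.0,"dx":-4,"dy":0,"dz":-1,"twist":0}]'; python3 - <<'E'
from h import *
im,d=eyes.snapshot("side"); np.save("s6.npy",d); cv2.imwrite("s6f.png",im)
E
python3 p.py s6f.png s6.npy 0.01
```

```text
clock: 9.5
tool_pos: [0.5493, 0.1883, 0.1139]
eef_rot: [0.682, 0.731, 0.003, 0.001]
contact_force: [-1.2, -0.8, 21.8]
opening: 0.201
finger_force: 15.0
clock: 9.8
tool_pos: [0.5493, 0.1884, 0.1136]
eef_rot: [0.683, 0.731, 0.006, 0.004]
contact_force: [5.8, -0.5, 19.3]
opening: 0.203
finger_force: 15.1
red n 124 v range 0.016814068892519955 0.05427940905550601 u -0.03102196951720073 -0.01398877291149771 w 0.04168442017965404
gray v range [-0.06465734  0.08014776] n 1100
plane inl 388 n [-0.007 -0.023  1.   ] tilt deg y 0.42376789102640255 roll -1.345341517596712 u range -0.07442369511553844 0.015232558388982709 v 4.370277246129291e-05 0.08109241287439875
umax by slice [(0.02, np.float64(0.0152)), (0.04, np.float64(0.0153)), (0.06, np.float64(0.0144)), (0.075, np.float64(0.015))]
handle slope deg vs cheese -0.37886494635629203
```

```bash
python3 -m pendant '[{"claw":0.0,"dx":0,"dy":0,"dz":2,"twist":0},{"claw":0.0,"dx":-2,"dy":0,"dz":3,"twist":0},{"claw":0.0,"dx":-4,"dy":0,"dz":3,"twist":0},{"claw":0.0,"dx":-4,"dy":0,"dz":3,"twist":0},{"claw":0.0,"dx":-4,"dy":0,"dz":3,"twist":0}]' 20; python3 - <<'E'
from h import *
im,d=eyes.snapshot("side"); np.save("s6.npy",d); cv2.imwrite("s6f.png",im)
E
python3 p.py s6f.png s6.npy 0.01
```

```text
clock: 10.35
tool_pos: [0.541, 0.1881, 0.1137]
eef_rot: [0.682, 0.731, 0.002, 0.001]
contact_force: [4.9, -1.1, 7.6]
opening: 0.202
finger_force: 20.0
red n 128 v range 0.018282761090458212 0.05303872574119733 u -0.03948858836937044 -0.02240388051604867 w 0.040794128763328774
gray v range [-0.06335023  0.08078793] n 994
plane inl 406 n [ 0.008 -0.005  1.   ] tilt deg y -0.4610219400873295 roll -0.2963948531990072 u range -0.0718678416122365 0.007079738941484985 v 1.7542235723806688e-05 0.08212123455740032
umax by slice [(0.02, np.float64(0.0073)), (0.04, np.float64(0.0067)), (0.06, np.float64(0.0071)), (0.075, np.float64(0.007))]
handle slope deg vs cheese 2.968747130556309
```

```bash
python3 -m pendant '[{"claw":0.0,"dx":-2,"dy":0,"dz":1,"twist":0},{"claw":0.0,"dx":-4,"dy":0,"dz":1,"twist":0},{"claw":0.0,"dx":-4,"dy":0,"dz":1,"twist":0},{"claw":0.0,"dx":-4,"dy":0,"dz":1,"twist":0}]' 12; python3 - <<'E'
from h import *
im,d=eyes.snapshot("side"); np.save("s7.npy",d); cv2.imwrite("s7f.png",im)
E
python3 p.py s7f.png s7.npy 0.01
```

```text
clock: 10.8
tool_pos: [0.5398, 0.1881, 0.1141]
eef_rot: [0.683, 0.731, 0.004, 0.003]
contact_force: [11.9, 0.1, -2.6]
opening: 0.205
finger_force: 12.0
red n 127 v range 0.014620960873922308 0.053950241643995187 u -0.040385193330843325 -0.02372052156024511 w 0.0435187541492674
gray v range [-0.06793844  0.08112209] n 1003
plane inl 374 n [ 0.004 -0.011  1.   ] tilt deg y -0.21530813448151404 roll -0.6321753281257391 u range -0.073818180583517 0.00604189538294438 v 4.8906845443661296e-05 0.0820112329041649
umax by slice [(0.02, np.float64(0.0057)), (0.04, np.float64(0.0062)), (0.06, np.float64(0.0063)), (0.075, np.float64(0.0058))]
handle slope deg vs cheese 0.7038641790141795
```

Fence now flush: it pushes back with 12 N in x. I'll relax, reseat and release.

```bash
python3 -m pendant '[{"claw":0.0,"dx":0,"dy":0,"dz":-4,"twist":0},{"claw":0.0,"dx":2,"dy":0,"dz":-3,"twist":0},{"claw":0.0,"dx":3,"dy":0,"dz":-2,"twist":0},{"claw":0.0,"dx":3,"dy":0,"dz":-2,"twist":0}]' 12; python3 -m pendant '[{"claw":0.22,"dx":0,"dy":0,"dz":0,"twist":0},{"claw":0.30,"dx":0,"dy":0,"dz":0,"twist":0},{"claw":0.42,"dx":0,"dy":0,"dz":0,"twist":0},{"claw":0.42,"dx":0,"dy":0,"dz":0,"twist":0}]' 5; python3 - <<'E'
from h import *
im,d=eyes.snapshot("side"); np.save("s8.npy",d); cv2.imwrite("s8f.png",im)
E
python3 p.py s8f.png s8.npy 0.01
```

```text
clock: 11.25
tool_pos: [0.54, 0.1883, 0.1117]
eef_rot: [0.682, 0.731, 0.002, 0.001]
contact_force: [8.4, 0.5, -1.0]
opening: 0.202
finger_force: 12.0
clock: 11.65
tool_pos: [0.5356, 0.1875, 0.1108]
eef_rot: [0.682, 0.731, -0.002, -0.001]
contact_force: [0.0, -0.1, 0.5]
opening: 0.415
finger_force: 0.0
red n 132 v range -0.05066929514424421 0.053015802935207496 u -0.0399231382007931 -0.02320032958311715 w 0.041822273244776914
gray v range [-0.07718415  0.08079406] n 1010
plane inl 396 n [ 0.007 -0.011  1.   ] tilt deg y -0.4162435270861092 roll -0.6179276538144041 u range -0.07684894618256177 0.005954969278962274 v 0.00015280858998522977 0.08223022211931512
umax by slice [(0.02, np.float64(0.0057)), (0.04, np.float64(0.0062)), (0.06, np.float64(0.0053)), (0.075, np.float64(0.0057))]
handle slope deg vs cheese -1.5848780909735538
```

Released and unmoved. I'll lift away and check from both cameras.

```bash
python3 -m pendant '[{"claw":0.42,"dx":0,"dy":0,"dz":20,"twist":0},{"claw":0.42,"dx":0,"dy":0,"dz":60,"twist":0},{"claw":0.42,"dx":0,"dy":0,"dz":100,"twist":0},{"claw":0.42,"dx":-50,"dy":0,"dz":150,"twist":0},{"claw":0.42,"dx":-100,"dy":0,"dz":150,"twist":0},{"claw":0.42,"dx":-150,"dy":0,"dz":150,"twist":0},{"claw":0.42,"dx":-150,"dy":0,"dz":150,"twist":0},{"claw":0.42,"dx":-150,"dy":0,"dz":150,"twist":0}]'; python3 - <<'E'
from h import *
im,d=eyes.snapshot("side"); np.save("s9.npy",d); cv2.imwrite("s9f.png",im)
t,_=eyes.snapshot("top"); c=lambda i,y,x:cv2.resize(i[y:y+120,x:x+130],None,fx=3,fy=3,interpolation=cv2.INTER_CUBIC)
cv2.imwrite("pics/f9.png",np.hstack([c(im,270,280),c(t,210,180)]))
for n in("oil","bowl"): print(n,[(np.array(x["position"])*[640,480]).round(1).tolist() for x in nets.place_of("top",n)[:1]])
E
python3 p.py s9f.png s9.npy 0.01
```

```text
clock: 12.5
tool_pos: [0.3841, 0.1875, 0.2618]
eef_rot: [0.681, 0.732, -0.002, -0.001]
contact_force: [1.7, 0.4, -0.7]
opening: 0.419
finger_force: 0.0
oil [[297.9, 187.8]]
bowl [[132.4, 288.5]]
red n 264 v range -0.045861773026229 0.05295161397865081 u -0.03989541659512101 -0.022640614432929772 w 0.04269087751710904
gray v range [-0.07925355  0.08044469] n 1348
plane inl 387 n [-0.011  0.003  1.   ] tilt deg y 0.6522576079411916 roll 0.19851408902682327 u range -0.0742703938838082 0.005934539577106341 v 0.0006611231667628756 0.08137477606361279
umax by slice [(0.02, np.float64(0.0058)), (0.04, np.float64(0.0062)), (0.06, np.float64(0.0061)), (0.075, np.float64(0.0058))]
handle slope deg vs cheese -0.2898046581043795
```

View pics/f9.png

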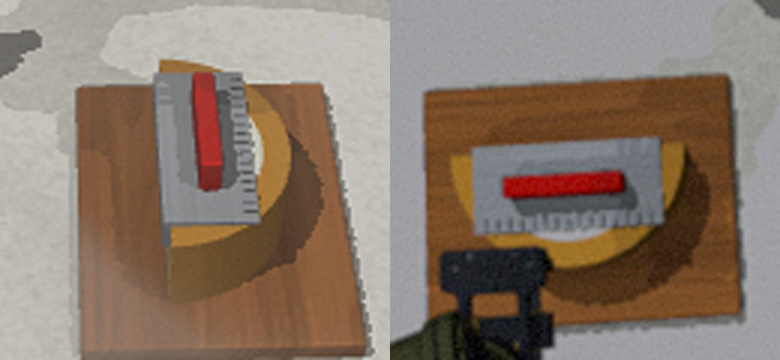

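Both views show the guide flat, centred (top crop: guide middle 567, cheese middle 568) and its fence along the cut face. I'll hand it in.

```bash
python3 -c "from plant import r; print(r.finish_job())"
```

```text
the job is handed in; nothing more can be done
None
```

I set the cutting guide down on the half cheese, released it and handed the job in. The final camera check shows it level within 1°, its fence flush along the cut within about 1 mm and its middle about 1 mm from centre. No verdict came back; the oil and bowl still read where they stood, and I did not re-check the honey jar.

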